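# Tip two steel tubs on their sides and push the stamped one to the returns line

### The arm

A 6-joint arm with a two-finger parallel gripper is mounted at the origin on the work surface. World frame = base frame: x ahead of the robot, y to its left, z up, the work surface at z = 0. Lengths are in m, angles in rad, forces in N, time in s.
With the tool pointing down it reaches from about 0.35 to 0.775 m from the base axis. Payload 5.5 kg.
Tool frame: the origin (TCP) lies at the very end of the fingers, on their centre line; the grasp point (between the pads) lies 19 mm behind it; z points along the fingers, y is the line along which they close (so a half turn about z gives the same grasp; the last joint's range is limited). The gripper opens to 85 mm and grips with 20 to 120 N. Pads are 22 mm wide; open, the fingers measure 114 mm over their backs; the gripper's body (76 mm by 85 mm) begins 54 mm behind the grasp point. The pads swing forward as they close: fully open they stand 13 mm farther back than shut.
Start: joints at [-1.254, 0.313, 0.046, 1.304, 0, 1.431], TCP at [0.254, -0.516, 0.231] pointing down, gripper open.
Joint ranges: [-2.76, 2.76], [-0.86, 1.69], [-1.03, 1.26], [-2.2, 2.34], [-1.47, 1.5], [-3.14, 3.14]. Speed limits (rad/s): [2.57, 2.57, 3.14, 3.14, 3.14, 3.14].

### API

Orientations are given as a unit quaternion [w, x, y, z].
In Python, from workcell import env gives the robot as it stands. The module is installed in compiled form; this text tells all that it offers.
- The arm moves only by the tool jog_arm, never from a script. Its arguments are lists of equal length, an entry for each row: "gripper": the opening, from 0 (shut) to 1 (fully open); "offset": the shift along the world's x, y, z in cm, a list of three; "twist": the turn about the world's z in degrees. In form: {"gripper": [gripper, ...], "offset": [[dx, dy, dz], ...], "twist": [twist, ...]}. A call has exactly 8 rows; each row is the pose to reach, as a shift and turn from the pose commanded when the call began; what a row does not reach only later rows make up. A row lasts 1/8 s, in which the tool goes at most 62.5 mm and 10.7 degrees, less where a joint would pass 70% of its speed; a pose out of reach is approached as far as the arm can. A call with a gripper value outside its range is refused whole. The fingers move at their own pace and stop on an object; "squeeze" is the grip in N (left out, the last holds). Time passes only in rows, so rows that repeat a pose let the fingers close, or fill a call up. It gives the time, the measured TCP pose, the force, the opening and the grip force at its end, in the units of the state.
- env.get_state(): the state, without advancing time (a new reading comes with each control period).
- env.read_camera(name): name is "scene" or "top"; returns a dict with "image" (480x640x3 uint8, red, green, blue), "z_map" (480x640 float32, m along the optical axis (not along the pixel's ray), 0 where there is no reading), "fovy" (degrees; the focal length in pixels is half the picture's height over the tangent of half this angle, whatever the lens; pixels are square), "cx", "cy" (the principal point, pixels), "distortion" ([k1, k2, p1, p2, k3] as OpenCV has them; the pictures are not rectified), "cam_to_world" (4x4, takes a point from camera to world coordinates). Camera axes: x right, y up, looking along -z (the intrinsics and any distortion apply to the point x, -y, -z); pixel columns grow to the right and rows downward; lengths in m; the calibration is good to about 2 mm. A picture is of the moment at which its call begins.
- env.hand_in(): hands the job in; it is judged then, once.
The state is a dict: "clock": time; "joint_pos": joint angles; "qvel": joint speeds; "tau": joint torques, N m; "tcp_pos": TCP position; "orientation": TCP orientation; "wrist_force": force on the tool from outside, world axes, zero at the start; "ft_torque": the same for the moment, N m; "finger_gap": finger opening in m; "grip_force": force on a finger pad.
Only numpy, scipy, OpenCV 4.12 (cv2) and the standard library are available. Lean on these libraries where they do the work, as an engineer would, in place of code of your own. Each camera call takes 0.05 s, during which the arm holds its last target. There are 200 camera calls.

### The job

Tip both deep steel tubs over towards the robot so that each lies on its near side with its underside showing, and look which of them is stamped underneath. Push the stamped one, lying as it is, away from the robot until the edge of its base on the counter stands on the grey tape, roughly square to it, and leave the other lying where it was tipped. Only tip and push gently with the fingertips, never pinch or lift a tub, and do not disturb anything else.

Things in the scene. Friction and masses are not known exactly. Their poses are not given: they have to be found in the camera images.
- tub_a: loose deep open stainless tub standing upright: base 72 (x) by 136 mm (y), height 100 mm, walls flaring 5 mm outward, wall 2.5 mm; round the top a flange 14 mm wide, rim 112 by 176 mm. 0.26 to 0.46 kg, friction 0.5 to 0.7. Origin: centre of the underside, on the counter; x away from the robot (yaw within 0.2 rad), z up through the mouth
- tub_b: the second tub, identical to tub_a but for the stamp, standing upright beside it; origin and axes as for tub_a. Which of the two is on the left (+y) varies
- tub_a_near_foot (a point): middle of tub_a's base edge on the robot's side, 36 mm from the origin along its -x, on the counter: the tub tips about this edge, and the edge stays on the counter when the tub lies. Drawn over towards the robot at the top of a wall (about 2 N; below about 75 mm height it slides instead), it balances at about 0.65 rad and then goes over by itself to lie at 1.37 rad
- tub_b_near_foot (a point): the same point of tub_b, which tips in the same way
- tub_a_near_rim (a point): top of tub_a's flange, middle of the robot's side: 49 mm from the origin along -x, 100 mm up. When the tub lies, the flange's edge rests on the counter and its top face looks at the robot, a lip 16 mm high and 176 mm long, about 100 mm nearer the robot than the base edge: the place to push
- tub_b_near_rim (a point): the same point of tub_b
- stamp (a point): centre of the black etched stamp, a ring 58 mm across with a chevron in it, in the middle of the underside of one of the two tubs (the other's is bare): that tub's origin lies within 2 mm of this point. In pictures it shows only once that tub lies on its side, seen from beyond it
- line: returns line: straight grey marking tape on the counter beyond the tubs, 50 mm wide (x), 700 mm long (y), flush with the counter; origin at its middle, x across the tape away from the robot, y along it
- kidney_dish: bystander: stainless kidney dish, about 220 x 100 x 43 mm; origin under its middle
- grip_exerciser: bystander: red spring hand-grip exerciser lying on its side, about 130 x 85 x 23 mm; origin under its middle
- finger_cap: bystander: black silicone fingertip cap standing on its mouth between the tubs, 22 mm across, 26 mm high; origin under its centre
- pulley: bystander: brass outrigger pulley wheel lying flat between the tubs, 27 mm across, 12 mm high; origin under its centre
- putty_tub: bystander: white lidded exercise-putty pot, 72 mm across, 45 mm high; origin under its centre
There are look-alikes about, which are no part of the job. Leave any pink or red look-alike of the tub_a alone.

How it is judged:
On the way:
1. both tubs lie at rest on their near sides, undersides showing, the stamped one still short of the tape (angle between tub_a's own z axis and vertical between 1.25 and 1.5 rad and height (world z) of each of tub_a_near_rim, tub_b_near_rim below 0.03 m and height (world z) of each of tub_a_near_foot, tub_b_near_foot below 0.006 m and angle between tub_b's own z axis and vertical between 1.25 and 1.5 rad and linear speed of each of tub_a, tub_b below 0.01 m/s and angular speed of each of tub_a, tub_b below 0.1 rad/s and x of tub_a_near_foot in the frame of line below -0.04 m), for 0.3 s.
At the end, for the whole second after the job is handed in: Both tubs lie at rest on their near sides (tilted 1.25 to 1.5 rad). The middle of the stamped tub's base edge stands on the tape (within 25 mm of the tape's centre line), turned less than 0.4 rad to it; the other tub's origin is within 110 mm of where it stood (tipping alone moves it about 45 mm) (x of tub_a_near_foot in the frame of line between -0.025 and 0.025 m and y of tub_a_near_foot in the frame of line between -0.35 and 0.35 m and angle between the y axis of tub_a and the y axis of line, either way round below 0.4 rad and angle between tub_a's own z axis and vertical between 1.25 and 1.5 rad and height (world z) of each of tub_a_near_rim, tub_b_near_rim below 0.03 m and height (world z) of each of tub_a_near_foot, tub_b_near_foot below 0.006 m and angle between tub_b's own z axis and vertical between 1.25 and 1.5 rad and linear speed of each of tub_a, tub_b below 0.01 m/s and angular speed of each of tub_a, tub_b below 0.1 rad/s and distance of tub_b from where it was at the start of the episode below 0.11 m); the robot touches nothing.
It fails at once if a tub is lifted or carried off the counter ((height (world z) of tub_a above 0.055 m or (height (world z) of tub_a above 0.018 m and angle between tub_a's own z axis and vertical below 0.2 rad) or (height (world z) of tub_a_near_foot above 0.025 m and angle between tub_a's own z axis and vertical above 0.5 rad)) or (height (world z) of tub_b above 0.055 m or (height (world z) of tub_b above 0.018 m and angle between tub_b's own z axis and vertical below 0.2 rad) or (height (world z) of tub_b_near_foot above 0.025 m and angle between tub_b's own z axis and vertical above 0.5 rad))).
It fails at once if a tub is squeezed or struck hard, with more than 70 N (contact force between the fingers and tub_a above 70 N or contact force between the fingers and tub_b above 70 N).
It fails at once if another thing on the counter is moved by more than 30 mm (distance of any of kidney_dish, grip_exerciser, finger_cap, pulley, putty_tub from where it was at the start of the episode above 0.03 m).
It also fails if it takes over 69 s, if anything falls off the work surface, if the arm or the gripper's body presses on something with over 40 N, if the wrist force passes 120 N, or if a joint passes its speed limit or range.

## Working session

There is one attempt and no reset: what is moved stays moved. The work goes in short steps, Python scripts to look and compute and a tool call to move; the robot and the scene stay as the last step left them, time stands still between calls to the robot, and variables do not carry over. Pictures are saved under pics/ and viewed, at most 10 in all, crops included, and the job is handed in when it is done.

Besides the shell and the picture viewer there is one more tool, called after "Call:" by a JSON object that holds its "op" and its "data", one argument or row to a line. jog_arm: Moves the arm, as the interface text tells. Its arguments: {"type":"object","properties":{"gripper":{"type":"array"},"offset":{"type":"array"},"twist":{"type":"array"},"squeeze":{"type":"number"}},"required":["gripper","offset","twist"]}

```bash
mkdir -p pics; cat > h.py <<'E'
import numpy as np, cv2
from workcell import env
def cam(n):
    return env.read_camera(n)
def K(c):
    f=240/np.tan(np.radians(c['fovy'])/2); return np.array([[f,0,c['cx']],[0,f,c['cy']],[0,0,1]])
def world(c,uv,d=None,z=None):
    "pixel -> world using depth, or plane z"
    u,v=uv; n=cv2.undistortPoints(np.array([[[u,v]]],float),K(c),np.array(c['distortion']))[0,0]
    T=c['cam_to_world']; r=np.array([n[0],-n[1],-1.])
    if z is None:
        p=np.array(r)*c['z_map'][int(round(v)),int(round(u))]; return T[:3,:3]@p+T[:3,3]
    w=T[:3,:3]@r; return T[:3,3]+w*(z-T[2,3])/w[2]
def save(c,n,crop=None,s=1):
    im=c['image'][:,:,::-1]
    if crop: x0,y0,x1,y1=crop; im=im[y0:y1,x0:x1]
    cv2.imwrite(f'pics/{n}.png',cv2.resize(im,None,fx=s,fy=s,interpolation=cv2.INTER_CUBIC))
E
python3 - <<'E'
from h import *
import pickle
for n in('scene','top'):
    c=cam(n); save(c,n+'0'); pickle.dump(c,open(n+'0.pkl','wb')); print(n,c['fovy'],c['distortion'],c['cam_to_world'][:3,3])
print(env.get_state())
E
```

```text
scene 42.88186737498104 [-0.06043353  0.          0.          0.          0.        ] [1.16813487 0.46859944 1.1976342 ]
top 45.9055522519046 [0.0449598 0.        0.        0.        0.       ] [ 0.43607453 -0.00347686  1.41483169]
{'clock': 0.1, 'joint_pos': array([-1.25365367e+00,  3.13914740e-01,  4.51135374e-02,  1.30361930e+00,
       -5.87096258e-05,  1.43119495e+00]), 'qvel': array([-0.00203782, -0.00053591,  0.0022834 , -0.00161395,  0.00132085,
       -0.00123783]), 'tau': array([ 1.59988682e-03, -4.81728172e+01,  2.99241793e+01,  1.28023801e-02,
       -1.80457232e-04, -5.03090263e-06]), 'tcp_pos': array([ 0.25342243, -0.5156339 ,  0.23051263]), 'orientation': array([-8.06288594e-04,  9.74035920e-01,  2.26392062e-01, -1.01234204e-04]), 'wrist_force': array([-0.43381128,  0.22464561,  0.12800819]), 'ft_torque': array([ 0.01726553, -0.0120388 , -0.01000948]), 'grip_force': 0.0, 'finger_gap': 0.085223591996115}
```

View pics/scene0.png

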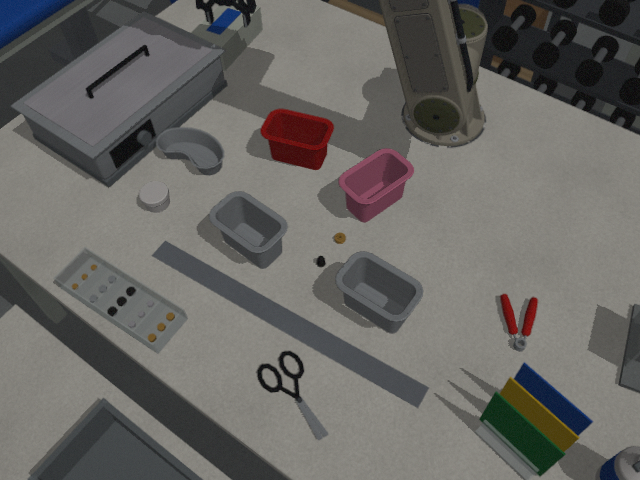

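View pics/top0.png

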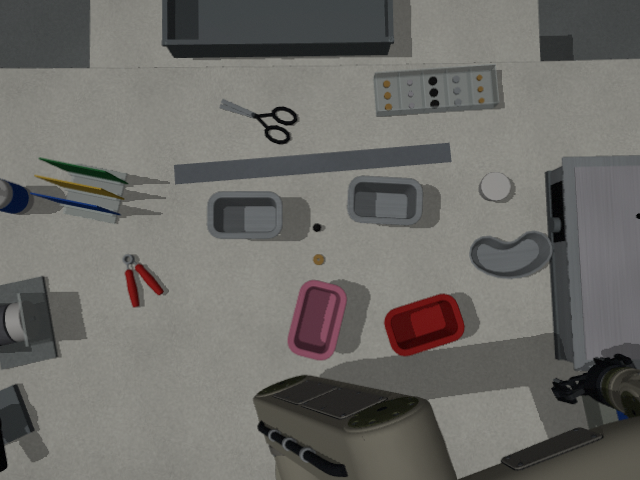

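The top view shows the steel tubs at (245,215) and (385,200). The look-alikes are the pink one at (318,320) and the red one at (425,325). The tape runs from (175,174) to (450,153), with the finger cap at (317,228) and the pulley at (319,260). I choose the two steel ones and check them in a close crop.

```bash
python3 - <<'E'
from h import *
import pickle
c=pickle.load(open('top0.pkl','rb')); save(c,'crop0',(170,130,460,340),2.7)
for n,p,z in [('tapeL',(175,174),0),('tapeR',(450,153),0),('cap',(317,228),.026),('pulley',(319,260),.012),('pinktop',(322,281),.1),('pinkleft',(292,340),.1),('redL',(386,322),.1),('redtop',(448,295),.1),('kidneyL',(471,252),.04),
 ('b_l',(208,216),.1),('b_r',(282,215),.1),('b_far',(245,193),.1),('b_near',(246,239),.1),('a_l',(348,199),.1),('a_r',(422,201),.1),('a_far',(385,177),.1),('a_near',(385,224),.1)]:
    print(n,world(c,p,z=z).round(3), world(c,p)[2].round(3))
E
```

```text
tapeL [0.722 0.357 0.   ] 0.003
tapeR [ 0.763 -0.339  0.   ] -0.0
cap [0.576 0.001 0.026] 0.027
pulley [ 0.498 -0.002  0.012] -0.002
pinktop [ 0.445 -0.008  0.1  ] 0.099
pinkleft [0.312 0.063 0.1  ] 0.099
redL [ 0.349 -0.153  0.1  ] 0.104
redtop [ 0.408 -0.298  0.1  ] 0.099
kidneyL [ 0.509 -0.371  0.04 ] 0.04
b_l [0.601 0.255 0.1  ] 0.099
b_r [0.6   0.082 0.1  ] 0.098
b_far [0.654 0.168 0.1  ] 0.098
b_near [0.546 0.167 0.1  ] -0.002
a_l [ 0.635 -0.073  0.1  ] 0.103
a_r [ 0.627 -0.246  0.1  ] 0.096
a_far [ 0.686 -0.161  0.1  ] 0.101
a_near [ 0.575 -0.158  0.1  ] 0.007
```

View pics/crop0.png

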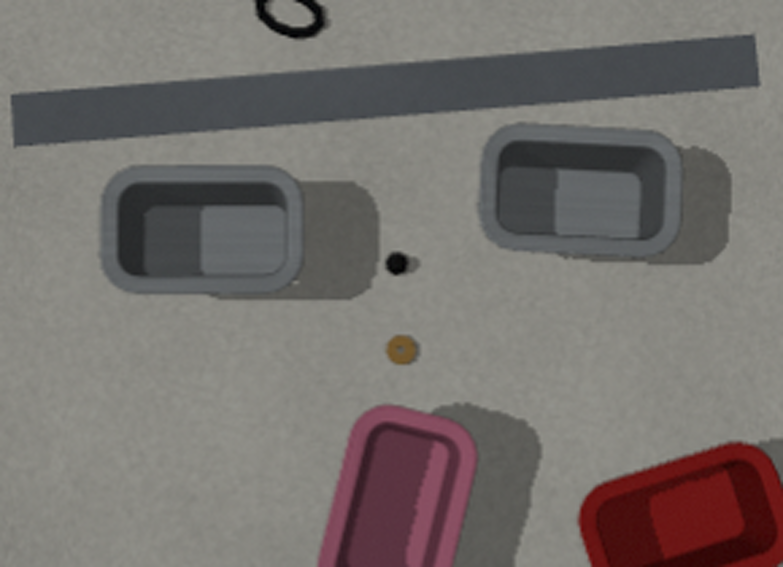

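Left tub is at about (0.600, 0.168) with yaw 0, right tub at about (0.630, -0.160) with yaw -2.6°. I'll tip the right one first, reaching beyond its far flange.

Call:
{"op": "jog_arm", "data": {
  "gripper": [1,1,1,1,1,1,1,1],
  "offset": [
    [1,5,1],
    [3,10,2],
    [6,15,2],
    [10,19,2],
    [14,23,2],
    [19,26,2],
    [24,29,2],
    [29,32,2]
  ],
  "twist": [-4,-8,-12,-16,-20,-24,-29,-29]
}}

```text
clock: 1.1
tcp_pos: [0.545, -0.1947, 0.251]
orientation: [0.0, 1.0, -0.025, -0.0]
wrist_force: [1.0, -0.9, 0.8]
finger_gap: 0.0851
grip_force: 0.0
```

Call:
{"op": "jog_arm", "data": {
  "gripper": [1,1,1,1,1,1,1,1],
  "offset": [
    [5,1,0],
    [10,2,0],
    [15,3,0],
    [17.2,3.3,-2],
    [17.2,3.3,-6],
    [17.2,3.3,-11],
    [17.2,3.3,-15],
    [17.2,3.3,-17]
  ],
  "twist": [0,0,0,0,0,0,0,0]
}}

```text
clock: 2.1
tcp_pos: [0.7135, -0.1623, 0.0771]
orientation: [-0.001, 1.0, -0.025, -0.003]
wrist_force: [-0.2, 0.8, 0.1]
finger_gap: 0.0857
grip_force: 0.0
```

Call:
{"op": "jog_arm", "data": {
  "gripper": [1,1,1,1,1,1,1,1],
  "offset": [
    [-1,0,0],
    [-1.7,0.0,0.2],
    [-2.4,0.0,0.7],
    [-3.1,0.0,1.3],
    [-3.8,0.0,1.8],
    [-4.5,0.0,2.3],
    [-5.2,0.0,2.6],
    [-5.9,0,2.9]
  ],
  "twist": [0,0,0,0,0,0,0,0]
}}

```text
clock: 3.1
tcp_pos: [0.6561, -0.1631, 0.1104]
orientation: [0.0, 1.0, -0.025, -0.0]
wrist_force: [0.1, 0.3, -0.1]
finger_gap: 0.0857
grip_force: 0.0
```

```bash
python3 - <<'E'
from h import *
c=cam('scene'); save(c,'s1',(100,60,500,360),2)
E
```

```text
(no output)
```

View pics/s1.png

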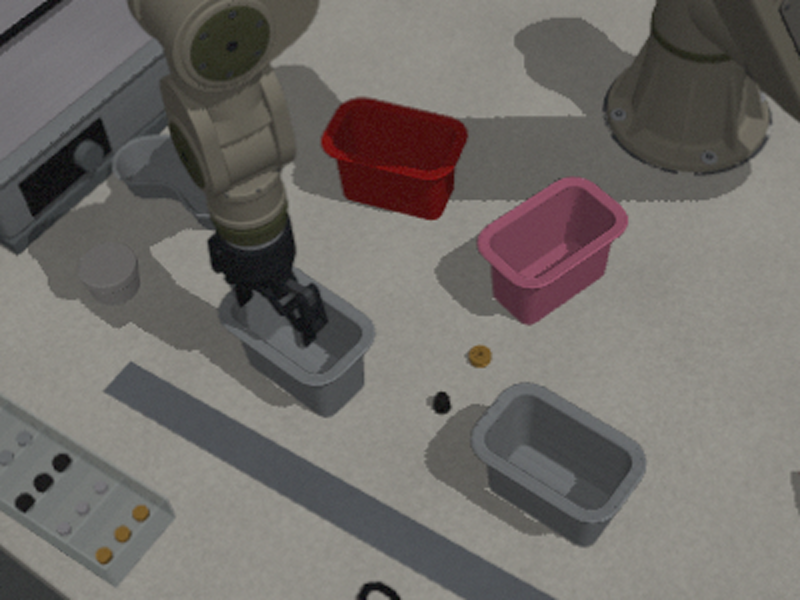

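The fingers rose over the flange without catching it, and the tub still stands at about (300,340) in the crop. I'll go back and stay lower.

Call:
{"op": "jog_arm", "data": {
  "gripper": [1,1,1,1,1,1,1,1],
  "offset": [
    [0,0,1.2],
    [3,0,1.2],
    [6,0,1.2],
    [6,0,0],
    [6,0,-2],
    [6,0,-4],
    [6,0,-4.2],
    [6,0,-4.2]
  ],
  "twist": [0,0,0,0,0,0,0,0]
}}

```text
clock: 4.15
tcp_pos: [0.7163, -0.1631, 0.0687]
orientation: [0.0, 1.0, -0.025, -0.0]
wrist_force: [-0.2, 0.2, -0.2]
finger_gap: 0.0853
grip_force: 0.0
```

```bash
python3 - <<'E'
from h import *
c=cam('top')
# far flange edge of right tub: highest rows with height ~0.1
T=c['cam_to_world']
for u in range(352,420,6):
    col=[]
    for v in range(165,230):
        w=world(c,(u,v)); col.append((v,round(w[2],3),round(w[0],3),round(w[1],3)))
    hit=[q for q in col if .09<q[1]<.108]; print(u,hit[0] if hit else None,hit[-1] if hit else None)
E
```

```text
352 (180, np.float64(0.098), np.float64(0.681), np.float64(-0.083)) (189, np.float64(0.1), np.float64(0.659), np.float64(-0.083))
358 (176, np.float64(0.098), np.float64(0.69), np.float64(-0.098)) (179, np.float64(0.098), np.float64(0.683), np.float64(-0.098))
364 None None
370 None None
376 None None
382 None None
388 None None
394 None None
400 None None
406 None None
412 None None
418 None None
```

Call:
{"op": "jog_arm", "data": {
  "gripper": [1,1,1,1,1,1,1,1],
  "offset": [
    [-1,0,0],
    [-2,0,0],
    [-2.7,0,0],
    [-3.4,0,0],
    [-4.1,0,0.5],
    [-4.8,0,1.0],
    [-5.4,0,1.4],
    [-6,0,1.8]
  ],
  "twist": [0,0,0,0,0,0,0,0]
}}

```text
clock: 5.2
tcp_pos: [0.6554, -0.163, 0.086]
orientation: [-0.0, 1.0, -0.025, -0.001]
wrist_force: [-0.6, 0.2, -0.4]
finger_gap: 0.0852
grip_force: 0.2
```

```bash
python3 - <<'E'
from h import *
print(env.get_state()['wrist_force'])
c=cam('scene'); save(c,'s2',(180,160,340,280),4)
E
```

```text
[-0.58618441  0.24247386 -0.39625534]
```

View pics/s2.png

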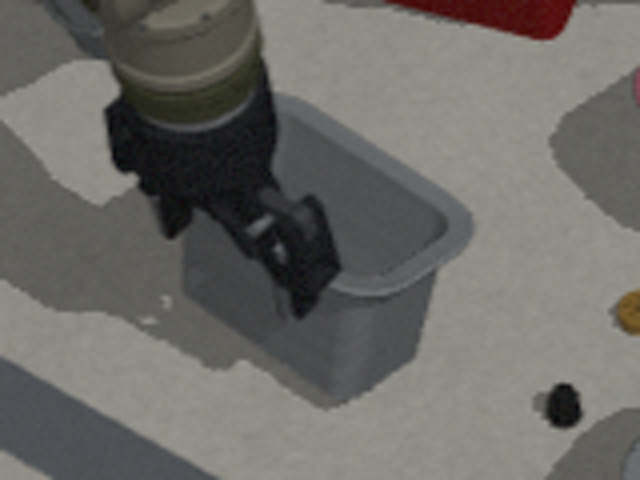

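The flange has moved about 10 px and the base only about 4 px, so it is tipping. I'll continue.

Call:
{"op": "jog_arm", "data": {
  "gripper": [1,1,1,1,1,1,1,1],
  "offset": [
    [-0.7,0,0.4],
    [-1.4,0,0.8],
    [-2.1,0,1.1],
    [-2.8,0,1.3],
    [-3.5,0,1.5],
    [-4.2,0,1.6],
    [-4.9,0,1.6],
    [-5.6,0,1.6]
  ],
  "twist": [0,0,0,0,0,0,0,0]
}}

```text
clock: 6.25
tcp_pos: [0.6, -0.1631, 0.1022]
orientation: [0.0, 1.0, -0.025, -0.0]
wrist_force: [-0.5, -0.6, -0.6]
finger_gap: 0.0856
grip_force: 0.0
```

```bash
python3 - <<'E'
from h import *
print(env.get_state()['wrist_force'])
c=cam('scene'); save(c,'s3',(180,130,340,250),4)
E
```

```text
[-0.5095549  -0.58710237 -0.56458831]
```

View pics/s3.png

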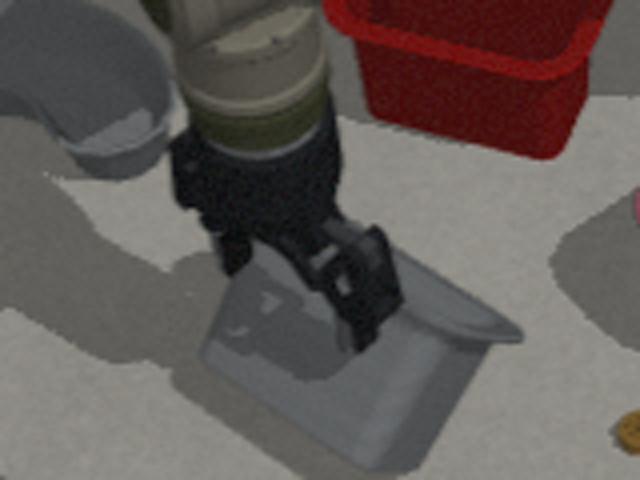

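Tilted around 0.6 rad and about to go over.

Call:
{"op": "jog_arm", "data": {
  "gripper": [1,1,1,1,1,1,1,1],
  "offset": [
    [-0.8,0,0],
    [-1.6,0,0],
    [-2.4,0,0],
    [-3.2,0,0],
    [-3.2,0,0],
    [-3.2,0,3],
    [-3.2,0,7],
    [-3.2,0,11]
  ],
  "twist": [0,0,0,0,0,0,0,0]
}}

```text
clock: 7.3
tcp_pos: [0.5687, -0.1631, 0.2134]
orientation: [-0.0, 1.0, -0.025, -0.0]
wrist_force: [0.7, -0.4, 0.0]
finger_gap: 0.0854
grip_force: 0.0
```

Call:
{"op": "jog_arm", "data": {
  "gripper": [1,1,1,1,1,1,1,1],
  "offset": [
    [1,5,0],
    [3,11,0],
    [5,17,0],
    [7,23,0],
    [9,29,0],
    [11.8,33,0],
    [11.8,33,-3],
    [11.8,33,-7]
  ],
  "twist": [0,0,2,2.6,2.6,2.6,2.6,2.6]
}}

```text
clock: 8.3
tcp_pos: [0.6905, 0.1332, 0.1424]
orientation: [-0.014, 0.999, 0.033, 0.001]
wrist_force: [0.1, -0.1, 0.4]
finger_gap: 0.0853
grip_force: 0.0
```

```bash
python3 - <<'E'
from h import *
c=cam('scene'); save(c,'s4',(140,100,460,340),2.5)
E
```

```text
(no output)
```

View pics/s4.png

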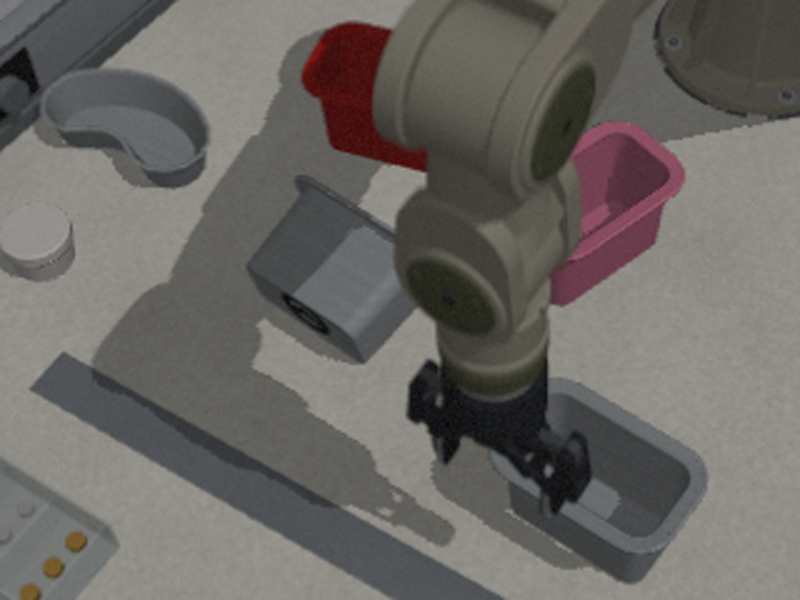

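The right tub lies with its stamp showing at crop (305,310), so it is the one to push. The arm lagged in y, so I'll settle it before going down.

Call:
{"op": "jog_arm", "data": {
  "gripper": [1,1,1,1,1,1,1,1],
  "offset": [
    [0,1,0],
    [0,2,0],
    [0,3,0],
    [0,3.5,0],
    [0,3.5,0],
    [0,3.5,0],
    [0,3.5,0],
    [0,3.5,0]
  ],
  "twist": [0,0,0,0,0,0,0,0]
}}

```text
clock: 9.35
tcp_pos: [0.69, 0.1537, 0.1423]
orientation: [-0.019, 0.999, 0.045, -0.001]
wrist_force: [-0.5, 0.6, 0.6]
finger_gap: 0.0852
grip_force: 0.0
```

```bash
python3 - <<'E'
from h import *
s=env.get_state(); print(s['joint_pos'].round(3),s['tcp_pos'],s['orientation'],s['qvel'].round(3))
E
```

```text
[0.089 0.606 0.285 1.251 0.038 3.141] [0.689955   0.15371828 0.14225912] [-0.01900428  0.99879654  0.04518994 -0.00147544] [-0.    -0.     0.001  0.002 -0.002 -0.001]
```

The last joint is at its limit (3.14). I'll turn the tool a half-turn the other way, since a positive twist unwinds it.

Call:
{"op": "jog_arm", "data": {
  "gripper": [1,1,1,1,1,1,1,1],
  "offset": [
    [0,0,1],
    [0,0,2],
    [0,0,3],
    [0,0,4],
    [0,0,4],
    [0,0,4],
    [0,0,4],
    [0,0,4]
  ],
  "twist": [10,20,30,40,50,60,70,80]
}}

```text
clock: 10.35
tcp_pos: [0.69, 0.1537, 0.1822]
orientation: [-0.014, 0.734, 0.679, -0.013]
wrist_force: [0.7, -0.4, 0.4]
finger_gap: 0.0854
grip_force: 0.0
```

Call:
{"op": "jog_arm", "data": {
  "gripper": [1,1,1,1,1,1,1,1],
  "offset": [
    [0,0,0],
    [0,0,0],
    [0,0,0],
    [0,0,0],
    [0,0,0],
    [0,0,0],
    [0,0,0],
    [0,0,0]
  ],
  "twist": [10,20,30,40,50,60,70,80]
}}

```text
clock: 11.35
tcp_pos: [0.69, 0.1538, 0.1822]
orientation: [-0.002, 0.126, 0.992, -0.019]
wrist_force: [-0.3, 0.4, 0.1]
finger_gap: 0.0852
grip_force: 0.0
```

Call:
{"op": "jog_arm", "data": {
  "gripper": [1,1,1,1,1,1,1,1],
  "offset": [
    [0,0.7,0],
    [-0.3,1.4,0],
    [-0.3,1.4,-2],
    [-0.3,1.4,-5],
    [-0.3,1.4,-8],
    [-0.3,1.4,-10.5],
    [-0.3,1.4,-11.4],
    [-0.3,1.4,-11.4]
  ],
  "twist": [7,14.5,14.5,14.5,14.5,14.5,14.5,14.5]
}}

```text
clock: 12.35
tcp_pos: [0.6867, 0.1677, 0.068]
orientation: [-0.0, 0.003, 1.0, -0.019]
wrist_force: [-0.5, -0.9, 1.2]
finger_gap: 0.0855
grip_force: 0.0
```

Call:
{"op": "jog_arm", "data": {
  "gripper": [1,1,1,1,1,1,1,1],
  "offset": [
    [-1.1,0,0],
    [-2.1,0,0],
    [-2.8,0,0],
    [-3.5,0,0],
    [-4.2,0,0.5],
    [-4.9,0,1.0],
    [-5.5,0,1.4],
    [-6.1,0,1.8]
  ],
  "twist": [0,0,0,0,0,0,0,0]
}}

```text
clock: 13.35
tcp_pos: [0.6247, 0.1679, 0.0861]
orientation: [-0.0, 0.003, 1.0, -0.019]
wrist_force: [0.7, 1.0, 0.6]
finger_gap: 0.0851
grip_force: 0.3
```

Call:
{"op": "jog_arm", "data": {
  "gripper": [1,1,1,1,1,1,1,1],
  "offset": [
    [-0.7,0,0.4],
    [-1.4,0,0.8],
    [-2.1,0,1.1],
    [-2.8,0,1.3],
    [-3.5,0,1.5],
    [-4.2,0,1.6],
    [-4.9,0,1.6],
    [-5.6,0,1.6]
  ],
  "twist": [0,0,0,0,0,0,0,0]
}}

```text
clock: 14.35
tcp_pos: [0.5694, 0.1678, 0.1023]
orientation: [0.0, 0.003, 1.0, -0.019]
wrist_force: [-0.9, -0.3, 0.0]
finger_gap: 0.0855
grip_force: 0.0
```

Call:
{"op": "jog_arm", "data": {
  "gripper": [1,1,1,1,1,1,1,1],
  "offset": [
    [-0.8,0,0],
    [-1.6,0,0],
    [-2.4,0,0],
    [-3.2,0,0],
    [-3.2,0,0],
    [-3.2,0,3],
    [-3.2,0,7],
    [-3.2,0,11]
  ],
  "twist": [0,0,0,0,0,0,0,0]
}}

```text
clock: 15.35
tcp_pos: [0.5381, 0.1678, 0.2134]
orientation: [0.0, 0.003, 1.0, -0.019]
wrist_force: [0.0, -0.4, 0.3]
finger_gap: 0.0857
grip_force: 0.0
```

```bash
python3 - <<'E'
from h import *
import pickle
c=cam('scene'); save(c,'s5',(140,100,460,340),2.5); pickle.dump(c,open('s5.pkl','wb'))
E
```

```text
(no output)
```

View pics/s5.png

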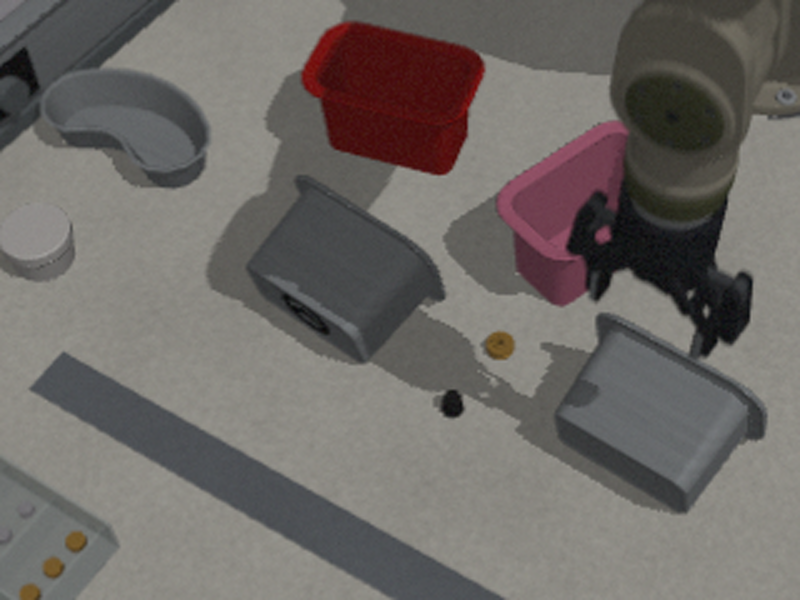

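Both tubs lie on their near sides: the stamped right one with its base near crop (305,310), and the bare left one near (630,450). Next I'll measure the stamped tub and the red rim's clearance.

```bash
cat >> h.py <<'E'
def cloud(c):
    v,u=np.mgrid[:480,:640]; uv=np.stack([u,v],-1).reshape(-1,1,2).astype(float)
    n=cv2.undistortPoints(uv,K(c),np.array(c['distortion']))[:,0]; d=c['z_map'].reshape(-1,1)
    p=np.c_[n[:,0],-n[:,1],-np.ones(len(n))]*d; T=c['cam_to_world']; w=p@T[:3,:3].T+T[:3,3]
    w[d[:,0]==0]=9; return w
E
python3 - <<'E'
from h import *
import pickle
s=cloud(pickle.load(open('s5.pkl','rb'))); t0=cloud(pickle.load(open('top0.pkl','rb')))
c=cam('top'); t=cloud(c); pickle.dump(c,open('t5.pkl','wb'))
def prof(w,x0,x1,ys,zl,zh,name):
    for y in ys:
        m=(abs(w[:,1]-y)<.006)&(w[:,0]>x0)&(w[:,0]<x1)&(w[:,2]>zl)&(w[:,2]<zh)
        if m.sum(): print(name,y,m.sum(),np.percentile(w[m,0],[2,98]).round(3))
prof(t0,.25,.5,[-.12,-.14,-.16,-.18,-.2,-.22,-.26],.08,.12,'red')
ys=[-.24,-.22,-.2,-.18,-.16,-.14,-.12,-.1,-.08]
prof(s,.42,.72,ys,.008,.03,'foot')
prof(t,.42,.72,ys,.03,.15,'topcam')
ys=[.09,.12,.15,.18,.21,.24]
prof(s,.42,.72,ys,.008,.03,'footL')
print(env.get_state()['joint_pos'].round(2))
E
```

```text
red -0.16 155 [0.296 0.374]
red -0.18 90 [0.275 0.383]
red -0.2 82 [0.273 0.389]
red -0.22 87 [0.277 0.394]
red -0.26 88 [0.291 0.406]
foot -0.22 13 [0.582 0.588]
foot -0.2 10 [0.582 0.587]
foot -0.18 7 [0.584 0.588]
foot -0.16 11 [0.585 0.588]
foot -0.14 10 [0.586 0.591]
foot -0.12 12 [0.587 0.644]
foot -0.1 7 [0.588 0.592]
foot -0.08 55 [0.491 0.579]
topcam -0.24 19 [0.487 0.501]
topcam -0.22 182 [0.498 0.594]
topcam -0.2 199 [0.504 0.596]
topcam -0.18 204 [0.505 0.599]
topcam -0.16 199 [0.505 0.6  ]
topcam -0.14 198 [0.507 0.6  ]
topcam -0.12 197 [0.508 0.601]
topcam -0.1 207 [0.509 0.602]
topcam -0.08 63 [0.497 0.55 ]
footL 0.12 16 [0.552 0.556]
footL 0.15 17 [0.552 0.556]
footL 0.18 16 [0.552 0.557]
footL 0.21 15 [0.553 0.557]
footL 0.24 44 [0.456 0.557]
[ 0.18  0.3  -0.    1.26 -0.04  0.19]
```

Call:
{"op": "jog_arm", "data": {
  "gripper": [0.55,0.55,0.55,0.55,0.55,0.55,0.55,0.55],
  "offset": [
    [-1.2,-4,0],
    [-2.5,-8,0],
    [-4,-12,0],
    [-5,-16,0],
    [-6,-20,0],
    [-7.5,-24,0],
    [-9,-28,0],
    [-10,-32,0]
  ],
  "twist": [-10,-20,-30,-40,-50,-60,-70,-80]
}}

```text
clock: 16.45
tcp_pos: [0.4373, -0.1533, 0.2119]
orientation: [-0.012, 0.647, 0.762, -0.015]
wrist_force: [-0.1, 0.2, -0.8]
finger_gap: 0.0471
grip_force: 0.0
```

Call:
{"op": "jog_arm", "data": {
  "gripper": [0.55,0.55,0.55,0.55,0.55,0.55,0.55,0.55],
  "offset": [
    [0,0,0],
    [0,0,0],
    [0,0,-2],
    [0,0,-4],
    [0,0,-6],
    [0,0,-7],
    [0,0,-7],
    [0,0,-7]
  ],
  "twist": [-6,-12.5,-12.5,-12.5,-12.5,-12.5,-12.5,-12.5]
}}

```text
clock: 17.45
tcp_pos: [0.4384, -0.1523, 0.1429]
orientation: [-0.013, 0.724, 0.689, -0.013]
wrist_force: [0.3, 0.1, 0.1]
finger_gap: 0.0472
grip_force: 0.0
```

```bash
python3 - <<'E'
from h import *
c=cam('scene'); save(c,'s6',(180,80,340,200),4)
E
```

```text
(no output)
```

View pics/s6.png

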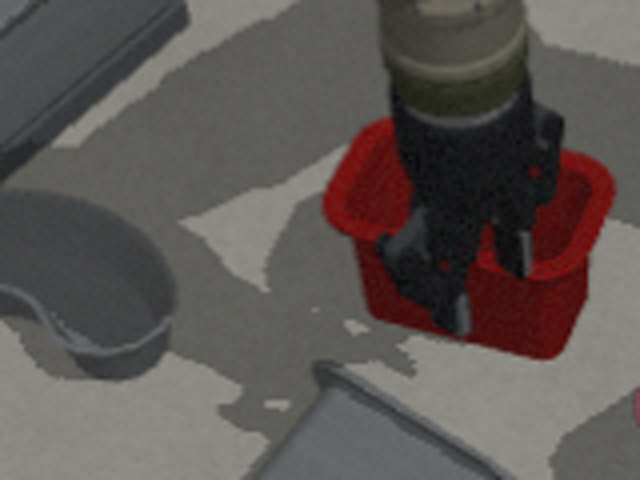

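The fingers are aligned along x and the front one is clear of the mouth. The knuckle bulges forward at this opening, so I'll open wider so that the finger back leads, and shift +y to clear the red tub.

Call:
{"op": "jog_arm", "data": {
  "gripper": [0.9,0.9,0.9,0.9,0.9,0.9,0.9,0.9],
  "offset": [
    [-0.7,1.2,0],
    [-1.4,2.4,0],
    [-1.4,2.4,-2],
    [-1.4,2.4,-5],
    [-1.4,2.4,-8],
    [-1.4,2.4,-10.5],
    [-1.4,2.4,-12],
    [-1.4,2.4,-12]
  ],
  "twist": [0,0,0,0,0,0,0,0]
}}

```text
clock: 18.5
tcp_pos: [0.4225, -0.1268, 0.0217]
orientation: [-0.015, 0.724, 0.69, -0.014]
wrist_force: [-0.3, 0.0, -0.1]
finger_gap: 0.077
grip_force: 0.0
```

```bash
python3 - <<'E'
from h import *
import pickle
c=cam('scene'); a=cv2.resize(c['image'][80:230,190:340,::-1],None,fx=4,fy=4,interpolation=2)
cv2.imwrite('pics/s7.png',a); t=cloud(c); 
m=(t[:,0]>.3)&(t[:,0]<.56)&(abs(t[:,1]+.128)<.012)&(t[:,2]>.0)&(t[:,2]<.2)
w=t[m]
for z in np.arange(.01,.16,.015):
    q=w[abs(w[:,2]-z)<.0075]; print(z.round(3),np.sort(np.unique(q[:,0].round(2))))
E
```

```text
0.01 [0.3  0.31 0.33 0.34 0.35 0.36 0.37 0.38 0.39 0.4  0.41 0.43 0.44]
0.025 [0.38]
0.04 [0.38 0.39 0.46 0.47]
0.055 [0.38 0.39 0.46 0.47 0.48]
0.07 [0.37 0.38 0.39 0.46 0.47 0.48 0.55 0.56]
0.085 [0.36 0.37 0.38 0.45 0.46 0.47 0.48 0.49 0.51 0.52 0.53 0.54 0.55 0.56]
0.1 [0.36 0.37 0.41 0.42 0.45 0.46 0.47 0.48 0.49 0.5  0.51 0.52 0.53]
0.115 [0.37 0.44 0.45 0.46 0.47 0.48 0.49 0.5  0.51]
0.13 [0.36 0.37 0.45 0.46 0.47 0.48 0.49 0.5 ]
0.145 [0.36 0.37 0.46 0.47]
```

View pics/s7.png

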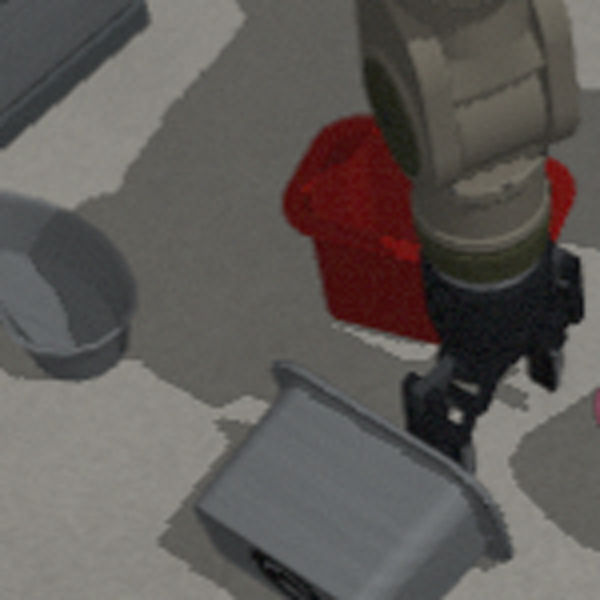

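The picture (the tenth and last) shows the front finger behind the lip near (460,450), with the red tub clear behind. From here on I use numbers only, starting with a check on the knuckle's protrusion.

```bash
python3 - <<'E'
from h import *
c=cam('scene'); t=cloud(c); g=c['image'].reshape(-1,3).max(1); v,u=np.divmod(np.arange(480*640),640)
# crop px region of gripper: u 285..340, v 140..205
m=(u>288)&(u<340)&(v>140)&(v<202)&(t[:,2]>.02)&(t[:,2]<.2)
d=t[m&(g<48)]
for z in np.arange(.03,.17,.015):
    q=d[abs(d[:,2]-z)<.0075]
    if len(q): print(z.round(3),len(q),q[:,0].min().round(3),np.percentile(q[:,0],95).round(3),q[:,0].max().round(3))
l=t[(u>255)&(u<325)&(v>165)&(v<230)&(g>60)&(t[:,2]>.07)]
for z in np.arange(.07,.14,.01):
    q=l[(abs(l[:,2]-z)<.005)&(abs(l[:,1]+.15)<.05)]
    if len(q): print('tub',z.round(3),len(q),q[:,0].min().round(3))
E
```

```text
0.03 3 0.382 0.385 0.385
0.045 25 0.379 0.453 0.47
0.06 31 0.371 0.474 0.476
0.075 55 0.366 0.486 0.487
0.09 114 0.356 0.492 0.496
0.105 143 0.357 0.495 0.497
0.12 139 0.358 0.494 0.495
0.135 115 0.358 0.494 0.497
0.15 72 0.414 0.465 0.466
0.165 137 0.413 0.466 0.468
tub 0.07 198 0.465
tub 0.08 597 0.49
tub 0.09 573 0.459
tub 0.1 90 0.42
tub 0.11 72 0.493
tub 0.12 1 0.496
tub 0.13 10 0.462
tub 0.14 1 0.463
```

The knuckles would meet the upper flange before the tip meets the lip, so the tool needs to tilt with its tips forward. I'll lift, turn back to heading y, and get that tilt by over-reaching.

Call:
{"op": "jog_arm", "data": {
  "gripper": [1,1,1,1,1,1,1,1],
  "offset": [
    [0,0,4],
    [0,0,9],
    [0,0,14],
    [0,0,19],
    [1,-1,22],
    [4,-2,22],
    [7,-3,22],
    [10,-3.3,22]
  ],
  "twist": [0,0,10,20,30,40,50,60]
}}

```text
clock: 19.6
tcp_pos: [0.5251, -0.1615, 0.2439]
orientation: [-0.004, 0.28, 0.96, -0.019]
wrist_force: [0.4, 1.2, -0.5]
finger_gap: 0.0854
grip_force: 0.0
```

Call:
{"op": "jog_arm", "data": {
  "gripper": [1,1,1,1,1,1,1,1],
  "offset": [
    [5,0,0],
    [10,0,0],
    [15,0,0],
    [20,0,0],
    [24,0,0],
    [28,0,0],
    [30,0,0],
    [30,0,0]
  ],
  "twist": [10,20,30,30,30,30,30,30]
}}

```text
clock: 20.6
tcp_pos: [0.8121, -0.1581, 0.2308]
orientation: [0.002, 0.024, 1.0, -0.019]
wrist_force: [0.3, 0.4, 0.9]
finger_gap: 0.0856
grip_force: 0.0
```

```bash
cat >> h.py <<'E'
def tool():
    from scipy.spatial.transform import Rotation as R
    s=env.get_state(); q=s['orientation']; M=R.from_quat([q[1],q[2],q[3],q[0]]).as_matrix()
    print(s['clock'],s['tcp_pos'].round(4),'zaxis',M[:,2].round(3),'yaxis',M[:,1].round(3),s['joint_pos'].round(2))
E
python3 -c "
from h import *
tool()"
```

```text
20.6 [ 0.8121 -0.1581  0.2308] zaxis [ 0.003 -0.038 -0.999] yaxis [ 0.048  0.998 -0.038] [-0.28  1.    1.26  1.82 -0.04 -0.23]
```

Call:
{"op": "jog_arm", "data": {
  "gripper": [1,1,1,1,1,1,1,1],
  "offset": [
    [3,0,0],
    [6,0,0],
    [9,0,0],
    [9,0,0],
    [9,0,0],
    [9,0,0],
    [9,0,0],
    [9,0,0]
  ],
  "twist": [0,0,0,0,0,0,0,0]
}}

```text
clock: 21.6
tcp_pos: [0.8551, -0.1519, 0.2116]
orientation: [0.036, 0.024, 0.999, -0.026]
wrist_force: [0.0, -0.2, 0.1]
finger_gap: 0.0851
grip_force: 0.0
```

```bash
python3 -c "
from h import *
tool()"
```

```text
21.6 [ 0.8551 -0.1519  0.2116] zaxis [ 0.072 -0.053 -0.996] yaxis [ 0.05   0.998 -0.05 ] [-0.26  1.03  1.26  1.72 -0.03 -0.21]
```

Call:
{"op": "jog_arm", "data": {
  "gripper": [1,1,1,1,1,1,1,1],
  "offset": [
    [3,0,1],
    [6,0,2],
    [10,0,2],
    [14,0,2],
    [14,0,2],
    [14,0,2],
    [14,0,2],
    [14,0,2]
  ],
  "twist": [0,0,0,0,0,0,0,0]
}}

```text
clock: 22.6
tcp_pos: [0.9019, -0.1396, 0.1881]
orientation: [0.072, 0.023, 0.997, -0.031]
wrist_force: [-0.4, 0.3, 0.6]
finger_gap: 0.0852
grip_force: 0.0
```

```bash
python3 -c "
from h import *
tool()"
```

```text
22.6 [ 0.9019 -0.1396  0.1881] zaxis [ 0.142 -0.066 -0.988] yaxis [ 0.051  0.997 -0.059] [-0.23  1.06  1.26  1.62 -0.03 -0.19]
```

Call:
{"op": "jog_arm", "data": {
  "gripper": [1,1,1,1,1,1,1,1],
  "offset": [
    [3,0,1],
    [6,0,2],
    [10,0,3],
    [14,0,3],
    [16,0,3],
    [16,0,3],
    [16,0,3],
    [16,0,3]
  ],
  "twist": [0,0,0,0,0,0,0,0]
}}

```text
clock: 23.6
tcp_pos: [0.9465, -0.1269, 0.1685]
orientation: [0.108, 0.022, 0.993, -0.036]
wrist_force: [-0.7, 0.4, -0.5]
finger_gap: 0.0855
grip_force: 0.0
```

```bash
python3 -c "
from h import *
tool()"
```

```text
23.6 [ 0.9465 -0.1269  0.1685] zaxis [ 0.213 -0.077 -0.974] yaxis [ 0.052  0.996 -0.067] [-0.21  1.09  1.26  1.52 -0.03 -0.17]
```

Call:
{"op": "jog_arm", "data": {
  "gripper": [1,1,1,1,1,1,1,1],
  "offset": [
    [-3,0,3],
    [-7,0,6],
    [-12,0,9],
    [-18,0,9],
    [-24,-1,9],
    [-30,-2,9],
    [-36,-3,9],
    [-42,-3,9]
  ],
  "twist": [0,0,0,0,0,0,0,0]
}}

```text
clock: 24.6
tcp_pos: [0.5246, -0.1574, 0.2593]
orientation: [0.109, 0.023, 0.993, -0.037]
wrist_force: [0.3, 0.3, 0.9]
finger_gap: 0.0854
grip_force: 0.0
```

Call:
{"op": "jog_arm", "data": {
  "gripper": [1,1,1,1,1,1,1,1],
  "offset": [
    [-4,0,0],
    [-8,0,0],
    [-9,0,0],
    [-9,0,0],
    [-9,0,0],
    [-9,0,0],
    [-9,0,0],
    [-9,0,0]
  ],
  "twist": [0,0,0,0,0,0,0,0]
}}

```text
clock: 25.6
tcp_pos: [0.4367, -0.1567, 0.2582]
orientation: [0.108, 0.022, 0.993, -0.036]
wrist_force: [-1.1, -0.2, -0.6]
finger_gap: 0.0858
grip_force: 0.0
```

```bash
python3 -c "
from h import *
tool()"
```

```text
25.6 [ 0.4367 -0.1567  0.2582] zaxis [ 0.212 -0.076 -0.974] yaxis [ 0.051  0.996 -0.067] [-0.55 -0.1  -0.38  1.06  0.05 -0.5 ]
```

Call:
{"op": "jog_arm", "data": {
  "gripper": [1,1,1,1,1,1,1,1],
  "offset": [
    [2.3,0,-2],
    [2.3,0,-6],
    [2.3,0,-11],
    [2.3,0,-16],
    [2.3,0,-20],
    [2.3,0,-23],
    [2.3,0,-24],
    [2.3,0,-24]
  ],
  "twist": [0,0,0,0,0,0,0,0]
}}

```text
clock: 26.6
tcp_pos: [0.4595, -0.1567, 0.0183]
orientation: [0.107, 0.022, 0.993, -0.036]
wrist_force: [-0.6, -0.3, 0.3]
finger_gap: 0.0853
grip_force: 0.0
```

```bash
cat >> h.py <<'E'
def grip():
    c=cam('scene'); t=cloud(c); g=c['image'].reshape(-1,3).max(1); s=env.get_state(); p=s['tcp_pos']
    d=t[(g<48)&(abs(t[:,0]-p[0])<.09)&(abs(t[:,1]-p[1])<.09)&(t[:,2]>.003)&(t[:,2]<p[2]+.15)]
    for z in np.arange(.005,.13,.01):
        q=d[abs(d[:,2]-z)<.005]
        if len(q)>2: print('grip',z.round(3),len(q),np.percentile(q[:,0],[3,97]).round(3),np.percentile(q[:,1],[3,97]).round(3))
def foot(lo,hi):
    "base face of the lying tub: fit of points z .008-.03 per y"
    t=cloud(cam('scene')); r=[]
    for y in np.arange(lo,hi,.01):
        m=(abs(t[:,1]-y)<.005)&(t[:,2]>.008)&(t[:,2]<.025)&(t[:,0]>.52)&(t[:,0]<.82)
        if m.sum()>3: r.append((y,np.median(t[m,0])-.0035))
    return np.array(r).round(3)
E
python3 -c "
from h import *
tool(); grip(); print(foot(-.23,-.08).tolist())"
```

```text
26.6 [ 0.4595 -0.1567  0.0183] zaxis [ 0.212 -0.076 -0.974] yaxis [ 0.052  0.996 -0.067] [-0.52  0.18 -0.76  0.41  0.04 -0.47]
grip 0.035 12 [0.442 0.461] [-0.199 -0.098]
grip 0.045 26 [0.442 0.464] [-0.2   -0.096]
grip 0.055 36 [0.438 0.461] [-0.206 -0.095]
grip 0.065 26 [0.436 0.459] [-0.199 -0.095]
grip 0.075 76 [0.436 0.461] [-0.211 -0.076]
grip 0.085 116 [0.431 0.46 ] [-0.216 -0.077]
grip 0.095 139 [0.43  0.461] [-0.219 -0.077]
grip 0.105 129 [0.432 0.459] [-0.214 -0.077]
grip 0.115 153 [0.433 0.457] [-0.214 -0.079]
grip 0.125 183 [0.427 0.456] [-0.212 -0.079]
[[-0.22, 0.582], [-0.21, 0.581], [-0.2, 0.58], [-0.19, 0.58], [-0.18, 0.581], [-0.17, 0.583], [-0.16, 0.582], [-0.15, 0.584], [-0.14, 0.584], [-0.13, 0.584], [-0.12, 0.585], [-0.11, 0.586], [-0.1, 0.586], [-0.09, 0.576], [-0.08, 0.538]]
```

Call:
{"op": "jog_arm", "data": {
  "gripper": [1,1,1,1,1,1,1,1],
  "offset": [
    [0,0,-1],
    [0,0,-2],
    [0,0,-2],
    [0.6,0,-2],
    [1.2,0,-2],
    [1.8,0,-2],
    [2.4,0,-2],
    [3,0,-2]
  ],
  "twist": [0,0,0,0,0,0,0,0]
}}

```text
clock: 27.7
tcp_pos: [0.4881, -0.1562, -0.0021]
orientation: [0.106, 0.022, 0.993, -0.036]
wrist_force: [-6.9, -0.4, 6.1]
finger_gap: 0.0856
grip_force: 3.8
```

```bash
python3 -c "
from h import *
tool(); print(env.get_state()['wrist_force']);grip(); print(foot(-.23,-.08).tolist())"
```

```text
27.7 [ 0.4881 -0.1562 -0.0021] zaxis [ 0.209 -0.076 -0.975] yaxis [ 0.052  0.996 -0.066] [-0.48  0.26 -0.72  0.38  0.03 -0.44]
[-6.85863456 -0.36160343  6.06437472]
grip 0.045 5 [0.464 0.485] [-0.196 -0.093]
grip 0.055 54 [0.465 0.488] [-0.149 -0.076]
grip 0.065 107 [0.46  0.488] [-0.215 -0.077]
grip 0.075 128 [0.458 0.489] [-0.218 -0.075]
grip 0.085 121 [0.461 0.488] [-0.215 -0.077]
grip 0.095 146 [0.464 0.486] [-0.21  -0.078]
grip 0.105 158 [0.455 0.486] [-0.209 -0.078]
grip 0.115 92 [0.451 0.477] [-0.209 -0.083]
grip 0.125 36 [0.445 0.493] [-0.203 -0.106]
[[-0.22, 0.587], [-0.21, 0.587], [-0.2, 0.588], [-0.19, 0.588], [-0.18, 0.589], [-0.17, 0.591], [-0.16, 0.591], [-0.15, 0.592], [-0.14, 0.593], [-0.13, 0.592], [-0.12, 0.594], [-0.11, 0.594], [-0.1, 0.595], [-0.09, 0.58], [-0.08, 0.542]]
```

Pushing squarely, with a little upward force, so I raise 4 mm and continue.

Call:
{"op": "jog_arm", "data": {
  "gripper": [1,1,1,1,1,1,1,1],
  "offset": [
    [0,0,0.4],
    [0.9,0,0.4],
    [1.8,0,0.4],
    [2.7,0,0.4],
    [3.6,0,0.4],
    [4.5,0,0.4],
    [5.4,0,0.4],
    [6.3,0,0.4]
  ],
  "twist": [0,0,0,0,0,0,0,0]
}}

```text
clock: 28.8
tcp_pos: [0.5531, -0.1569, 0.0024]
orientation: [0.108, 0.022, 0.993, -0.036]
wrist_force: [-3.9, -0.5, 2.2]
finger_gap: 0.0851
grip_force: 1.6
```

```bash
python3 -c "
from h import *
tool(); print(env.get_state()['wrist_force']); print(foot(-.23,-.08).tolist())"
```

```text
28.8 [ 0.5531 -0.1569  0.0024] zaxis [ 0.212 -0.077 -0.974] yaxis [ 0.052  0.996 -0.067] [-0.43  0.34 -0.57  0.43  0.02 -0.38]
[-3.91174508 -0.51575476  2.20374404]
[[-0.23, 0.633], [-0.21, 0.638], [-0.17, 0.646], [-0.15, 0.652], [-0.13, 0.654], [-0.11, 0.659], [-0.1, 0.641], [-0.09, 0.603], [-0.08, 0.566]]
```

Only the lower (+y) finger is bearing, so the tub has yawed about -0.15. I'll back off, shift -y so that finger pushes on the other side of the middle, and go on.

Call:
{"op": "jog_arm", "data": {
  "gripper": [1,1,1,1,1,1,1,1],
  "offset": [
    [-1.5,0,0],
    [-3,0,0],
    [-3,-3,0],
    [-3,-6,0],
    [-3,-8.5,-0.2],
    [-2.4,-8.5,-0.2],
    [-1.6,-8.5,-0.2],
    [-0.8,-8.5,-0.2]
  ],
  "twist": [0,0,0,0,0,0,0,0]
}}

```text
clock: 29.85
tcp_pos: [0.5437, -0.2408, 0.0001]
orientation: [0.107, 0.022, 0.993, -0.036]
wrist_force: [-3.8, -1.0, 1.7]
finger_gap: 0.0853
grip_force: 1.8
```

Call:
{"op": "jog_arm", "data": {
  "gripper": [1,1,1,1,1,1,1,1],
  "offset": [
    [0.7,0,0],
    [1.4,0,0],
    [2.1,0,0],
    [2.8,0,0],
    [3.5,0,0],
    [4.2,0,0],
    [4.9,0,0],
    [5.6,0,0]
  ],
  "twist": [0,0,0,0,0,0,0,0]
}}

```text
clock: 30.85
tcp_pos: [0.601, -0.2418, 0.0004]
orientation: [0.108, 0.022, 0.993, -0.036]
wrist_force: [-2.2, -2.3, -1.1]
finger_gap: 0.0855
grip_force: 0.8
```

```bash
python3 -c "
from h import *
tool(); print(env.get_state()['wrist_force']); print(foot(-.25,-.06).tolist())"
```

```text
30.85 [ 6.010e-01 -2.418e-01  4.000e-04] zaxis [ 0.213 -0.077 -0.974] yaxis [ 0.052  0.996 -0.067] [-0.53  0.46 -0.38  0.5   0.04 -0.48]
[-2.2303463  -2.25296548 -1.09004386]
[[-0.2, 0.706], [-0.19, 0.706], [-0.18, 0.705], [-0.17, 0.704], [-0.16, 0.703], [-0.15, 0.703], [-0.14, 0.703], [-0.13, 0.701], [-0.12, 0.7], [-0.11, 0.7], [-0.1, 0.7], [-0.09, 0.699], [-0.08, 0.658], [-0.07, 0.685]]
```

Yaw is now about +0.065, matching the tape, with about 4.9 cm left. I'll centre the bearing finger and finish.

Call:
{"op": "jog_arm", "data": {
  "gripper": [1,1,1,1,1,1,1,1],
  "offset": [
    [-1.2,0,0],
    [-2.4,0,0],
    [-2.4,2.2,0],
    [-2.4,4.4,0],
    [-2,4.4,0],
    [-1.4,4.4,0],
    [-0.7,4.4,0],
    [0,4.4,0]
  ],
  "twist": [0,0,0,0,0,0,0,0]
}}

```text
clock: 31.9
tcp_pos: [0.6007, -0.1981, 0.0002]
orientation: [0.107, 0.022, 0.993, -0.036]
wrist_force: [-5.8, -0.5, 4.0]
finger_gap: 0.0855
grip_force: 2.9
```

Call:
{"op": "jog_arm", "data": {
  "gripper": [1,1,1,1,1,1,1,1],
  "offset": [
    [0.6,0,0],
    [1.2,0,0],
    [1.8,0,0],
    [2.4,0,0],
    [3,0,0],
    [3.4,0,0],
    [3.7,0,0],
    [3.7,0,0]
  ],
  "twist": [0,0,0,0,0,0,0,0]
}}

```text
clock: 32.9
tcp_pos: [0.6369, -0.198, 0.0002]
orientation: [0.107, 0.022, 0.993, -0.036]
wrist_force: [-4.8, -0.3, 4.1]
finger_gap: 0.0853
grip_force: 2.6
```

```bash
python3 -c "
from h import *
tool(); print(env.get_state()['wrist_force']); print(foot(-.25,-.04).tolist())"
```

```text
32.9 [ 6.369e-01 -1.980e-01  2.000e-04] zaxis [ 0.211 -0.076 -0.975] yaxis [ 0.052  0.996 -0.067] [-0.43  0.49 -0.33  0.53  0.02 -0.38]
[-4.81796653 -0.25458683  4.13272295]
[[-0.24, 0.619], [-0.2, 0.748], [-0.19, 0.745], [-0.18, 0.743], [-0.17, 0.743], [-0.15, 0.742], [-0.14, 0.741], [-0.13, 0.741], [-0.12, 0.742], [-0.11, 0.738], [-0.1, 0.738], [-0.09, 0.736], [-0.08, 0.687], [-0.07, 0.718]]
```

Call:
{"op": "jog_arm", "data": {
  "gripper": [1,1,1,1,1,1,1,1],
  "offset": [
    [0.5,0,0],
    [1,0,0],
    [1,0,0],
    [0,0,0],
    [-2,0,0],
    [-5,0,1],
    [-8,0,5],
    [-8,0,10]
  ],
  "twist": [0,0,0,0,0,0,0,0]
}}

```text
clock: 33.95
tcp_pos: [0.5534, -0.1965, 0.0991]
orientation: [0.105, 0.023, 0.994, -0.035]
wrist_force: [1.9, -0.3, -0.6]
finger_gap: 0.0853
grip_force: 0.0
```

Call:
{"op": "jog_arm", "data": {
  "gripper": [1,1,1,1,1,1,1,1],
  "offset": [
    [0,0,5],
    [0,0,10],
    [-3,0,10],
    [-6,0,10],
    [-6,0,10],
    [-6,0,10],
    [-6,0,10],
    [-6,0,10]
  ],
  "twist": [0,0,0,0,0,0,0,0]
}}

```text
clock: 34.95
tcp_pos: [0.498, -0.1978, 0.2002]
orientation: [0.108, 0.022, 0.993, -0.036]
wrist_force: [0.6, 0.0, -0.4]
finger_gap: 0.0856
grip_force: 0.0
```

```bash
python3 - <<'E'
from h import *
tool(); print(env.get_state()['wrist_force']); print(foot(-.25,-.04).tolist()); print('L',foot(.08,.26)[::3].tolist())
c=cam('scene'); t=cloud(c)
im=c['image'].reshape(-1,3).astype(int); b=(t[:,0]>.7)&(t[:,0]<.8)&(t[:,1]>-.24)&(t[:,1]<-.06)&(t[:,2]>.01)&(im.max(1)<40)
print('stamp',b.sum(),t[b].mean(0).round(3))
for y in(-.2,-.15,-.1):
    m=(abs(t[:,1]-y)<.006)&(t[:,0]>.6)&(t[:,0]<.8)&(t[:,2]>.06); print(y,t[m,2].max().round(3))
for n,a,z in(('cap',(.576,.001),.026),('pulley',(.498,-.002),.012)):
    m=(np.hypot(t[:,0]-a[0],t[:,1]-a[1])<.03)&(t[:,2]>.006); print(n,m.sum(),t[m,:2].mean(0).round(3) if m.sum() else '')
E
```

```text
34.95 [ 0.498  -0.1978  0.2002] zaxis [ 0.212 -0.076 -0.974] yaxis [ 0.051  0.996 -0.067] [-0.55  0.07 -0.36  0.92  0.05 -0.51]
[ 0.58771266  0.00444353 -0.36042344]
[[-0.2, 0.758], [-0.19, 0.757], [-0.18, 0.755], [-0.17, 0.753], [-0.16, 0.753], [-0.15, 0.752], [-0.14, 0.751], [-0.13, 0.75], [-0.12, 0.751], [-0.11, 0.749], [-0.1, 0.748], [-0.09, 0.748], [-0.08, 0.687], [-0.07, 0.727]]
L [[0.08, 0.802], [0.11, 0.553], [0.14, 0.55], [0.17, 0.55], [0.2, 0.551], [0.23, 0.55]]
stamp 70 [ 0.759 -0.137  0.034]
-0.2 0.109
-0.15 0.111
-0.1 0.112
cap 67 [0.582 0.007]
pulley 79 [0.5   0.002]
```

Foot is at about x 0.752, on the tape's centre line (0.752) and parallel to it. Everything is at rest and the arm is clear.

```bash
python3 -c "
from h import *
print(env.hand_in())"
```

```text
the job is handed in; nothing more can be done
None
```

I tipped both tubs onto their near sides and pushed the stamped one (the right-hand tub) until its base edge stood on the tape, on its centre line to within a few mm and parallel to it. I left the other tub lying where it was tipped and handed the job in at about 35 s; no verdict came back.

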